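# Load the tube rack and press the lock lever through the guard window

### The arm

A 6-joint arm with a two-finger parallel gripper is mounted at the origin on the work surface. World frame = base frame: x ahead of the robot, y to its left, z up, the work surface at z = 0. Lengths are in m, angles in rad, forces in N, time in s.
With the tool pointing down it reaches from about 0.25 to 0.85 m from the base axis. Payload 12.5 kg.
Tool frame: the origin (TCP) lies on the centre line of the jaws, within the pads' length; the fingertips stand 22 mm ahead of it and the grasp point (between the pads) lies 3 mm ahead of it; z points along the fingers, x is the direction in which the jaws open and shut, and the axes are right-handed (so a half turn about z gives the same grasp; the last joint's range is limited). The gripper opens to 93 mm and grips with 3 to 60 N. Pads are 15 mm wide; open, the fingers measure 128 mm over their backs; the gripper's body (75 mm by 188 mm) begins 65 mm behind the grasp point.
Start: joints at [-1.332, 0.351, 1.652, -0, 1.139, -0.085], TCP at [0.175, -0.521, 0.241] pointing down, gripper open.
Joint ranges: [-2.75, 2.75], [-0.79, 2.1], [0.01, 2.65], [-1.57, 4.71], [0.07, 3.14], [-2.87, 2.87]. Speed limits (rad/s): [2.22, 2.22, 2.79, 3.14, 3.14, 3.14].

### API

Orientations are given as a 3x3 rotation matrix whose columns are the frame's x, y, z axes.
In Python, from rig import sense, eyes, bot gives the robot as it stands. The module is installed in compiled form; this text tells all that it offers.
- The arm moves only by the tool drive_tool, never from a script. Its argument "increments" is a list of rows, each a list of 3 entries, a list of its own where there are three numbers: the shift along the tool's x, y, z in m, then the turn, a rotation vector about the tool's x, y, z in rad, then the gripper's target within -1 to 1 (shut at 1, half-way at 0, fully open at -1). In form: [[[dx, dy, dz], [ax, ay, az], gripper], ...]. A call has 1 to 20 rows; each row shifts and turns the commanded pose from where the row before left it, along the tool's axes as they then stand; what a row does not reach is not made up. A row lasts 1/8 s, in which the tool goes at most 62.5 mm and 10.7 degrees, less where a joint would pass 70% of its speed; a pose out of reach is approached as far as the arm can. A call is refused whole if a number of a shift passes 0.0625 or a number of a turn 0.188, either way. A call with a gripper value outside its range is refused whole. The fingers move at their own pace and stop on an object; the grip force is fixed at half the most. Time passes only in rows, so rows that do not move let the fingers close. It gives the time, the measured TCP pose, the force and the opening at its end, in the units of the state.
- sense(): the state, without advancing time (a new reading comes with each control period).
- eyes.get_image(name): name is "scene" or "side" or "wrist"; returns a dict with "pixels" (420x560x3 uint8, blue, green, red), "range_z" (420x560 float32, m along the optical axis (not along the pixel's ray), 0 where there is no reading), "camera_matrix" (3x3 intrinsics, pixels), "k1" (the pictures are not rectified: a ray, as slopes to the right and down, at radius r is drawn at 1 + k1 r^2 times it, then the intrinsics apply), "rvec" (rotation vector, rad) and "tvec" (3), from world to camera coordinates, as OpenCV has them. Camera axes: x right, y down, z forward; pixel columns grow to the right and rows downward; lengths in m; the calibration is good to about 2 mm. A picture is of the moment at which its call begins.
- bot.job_done(): hands the job in, once; it reports no verdict.
The state is a dict: "clock": time; "joint_pos": joint angles; "joint_velocities": joint speeds; "joint_efforts": joint torques, N m; "eef_pos": TCP position; "tcp_rot": TCP orientation; "ft_force": force on the tool from outside, world axes, zero at the start; "ft_torque": the same for the moment, N m; "gripper_width": finger opening in m.
Only numpy, scipy, OpenCV 4.12 (cv2) and the standard library are available. Lean on these libraries where they do the work, as an engineer would, in place of code of your own. Each camera call takes 0.05 s, during which the arm holds its last target.

### The job

Push the white tube rack along its guides until it is fully home against the stops of the reader, then reach down through the yellow guard window, press the blue lever fully down and come out again. Do not touch the guard at any time, never lift the rack or press the lever before the rack is home, and leave everything else standing where it is.

Things in the scene. Friction and masses are not known exactly. Their poses are not given: they have to be found in the camera images.
- reader: White tube-rack reader fixed to the bench: a deck 320 (x) x 180 (y) x 14 mm high. Origin: centre of the deck's underside, on the bench. Its x axis points from the open loading end (nearer the robot) to the lever end, z up; its heading varies. Two aluminium guide rails (10 mm wide, tops 26 mm above the bench, inner faces at y = +-59 mm, x = -155 to 0) form the rack's lane; two dark steel stops (tops 44 mm above the bench) have their near faces at x = -5 mm.
- guard: Yellow guard fixed on the reader, same origin and axes as the reader. Its top is a flat horizontal frame of bars 14 mm wide and 6 mm thick, upper face 118 mm above the bench, outside x = 1 to 119 mm and y = +-66 mm; the open window in it measures 90 (x) x 104 (y) mm. Four 10 mm posts and two clear side panels (at y = +-59 mm) carry the frame and count as guard. No touch is allowed.
- window (a point): Centre of the guard's window opening, level with the frame's upper face (118 mm above the bench), at reader x = 60, y = 0 mm.
- rack: The loose white tube rack, full of capped tubes that do not come out: 60 (x) x 110 (y) x 50 mm, grey and yellow caps rise to 62 mm; 0.25 to 0.5 kg. Origin: centre of its underside, which lies on the deck 14 mm above the bench. Its axes lie nearly along the reader's (the lane has 4 mm of play on each side). It starts 35 to 60 mm short of the stops; friction on the deck is a few newtons.
- rack_face (a point): Middle of the rack's upright near face (30 mm before its centre), 28 mm above the rack's underside: the place to push, along the reader's +x. At reader x = -65 mm when the rack is fully home; at -70 or beyond it counts as home.
- lever_pad (a point): Centre of the upper face of the blue lever pad (36 x 44 mm, 10 mm thick, under the window's middle): about 100 mm above the bench when raised, 76 mm when fully down. Lever hinge: 80 mm from the pad, at reader x = 140 mm, 83 mm above the bench, axis along reader y.
- lever (a joint): Lever angle in rad: 0 raised, 0.30 fully down at its stop; above 0.26 counts as down. It resists with about 5 N at the pad, does not spring back and stays where it is left. Starts between 0 and 0.05.
- jar: Small white jar with green cap, 52 mm across, 75 mm tall, loose, beside the reader. Origin: centre of its underside.
- tape: Roll of yellow tape lying flat, 68 mm across, 24 mm tall, loose, beside the reader. Origin: centre of its underside.
- reagent: White bottle with red cap, 68 mm across, 170 mm tall, loose. Origin: centre of its underside.
- beaker: Clear beaker, 80 mm across, 95 mm tall, loose. Origin: centre of its underside.
- carton: Cardboard carton 120 x 200 x 70 mm, loose. Origin: centre of its underside.
- spare_rack: Empty grey tube rack 60 x 110 x 50 mm, loose, not to be used. Origin: centre of its underside.
There are look-alikes about, which are no part of the job. What is shaped like the rack but purple is not meant.

How it is judged:
On the way, in this order (a step that is already met when the one before it is completed fails the run):
1. the rack is fully home against the stops (x of rack_face in the frame of reader above -0.07 m and y of rack_face in the frame of reader between -0.015 and 0.015 m and height (world z) of rack below 0.019 m and angle between rack's own z axis and vertical below 0.08 rad), for 0.2 s.
2. the lever is pressed fully down (value of joint lever above 0.26 rad), for 0.2 s.
At the end, for the whole second after the job is handed in: The rack stands flat in its lane within 5 mm of its stops, at rest, and the lever is down beyond 0.26 rad of its 0.30 rad (all of step 1 and value of joint lever above 0.26 rad and linear speed of rack below 0.01 m/s); the robot touches nothing.
It fails at once if the guard is touched (contact force between guard and anything else above 0.3 N).
It fails at once if the rack is lifted or tipped (height (world z) of rack above 0.026 m or angle between rack's own z axis and vertical above 0.3 rad).
It fails at once if the lever is pressed before the rack is home (value of joint lever above 0.12 rad and not (x of rack_face in the frame of reader above -0.07 m)).
It fails at once if a bystander is shifted by more than 20 mm or tipped (distance of any of jar, tape, reagent, beaker, carton, spare_rack from where it was at the start of the episode above 0.02 m or angle between any of jar, tape, reagent, beaker, carton, spare_rack's own z axis and vertical above 0.3 rad).
It also fails if it takes over 43 s, if anything falls off the work surface, if the arm or the gripper's body presses on something with over 40 N, if the wrist force passes 120 N, or if a joint passes its speed limit or range.

## Working session

There is one attempt and no reset: what is moved stays moved. The work goes in short steps, Python scripts to look and compute and a tool call to move; the robot and the scene stay as the last step left them, time stands still between calls to the robot, and variables do not carry over. Pictures are saved under pics/ and viewed, and the job is handed in when it is done.

Besides the shell and the picture viewer there is one more tool, called after "Emit:" in YAML: its name, and indented under it one key for each argument. drive_tool: Moves the arm, as the interface text tells. Its arguments: {"type":"object","properties":{"increments":{"type":"array"}},"required":["increments"]}

```bash
mkdir -p pics; cat > h.py <<'E'
import numpy as np, cv2, pickle
from rig import sense, eyes, bot
def grab(n):
    d=eyes.get_image(n); pickle.dump(d,open(n+'.pkl','wb')); return d
def load(n): return pickle.load(open(n+'.pkl','rb'))
def pts(d,uv,z=None):
    K=np.array(d['camera_matrix']);k1=float(d['k1']);R=cv2.Rodrigues(np.array(d['rvec'],float))[0];t=np.array(d['tvec'],float).ravel()
    uv=np.atleast_2d(uv).astype(float)
    s=cv2.undistortPoints(uv.reshape(-1,1,2),K,np.array([k1,0,0,0.])).reshape(-1,2)
    ray=np.c_[s,np.ones(len(s))]
    C=-R.T@t; W=ray@R
    if z is None:
        q=d['range_z'][uv[:,1].astype(int),uv[:,0].astype(int)]
        return C+W*q[:,None]
    return C+W*((z-C[2])/W[:,2])[:,None]
def proj(d,P):
    return cv2.projectPoints(np.atleast_2d(P).astype(float),np.array(d['rvec'],float),np.array(d['tvec'],float),np.array(d['camera_matrix']),np.array([float(d['k1']),0,0,0]))[0].reshape(-1,2)
E
python3 - <<'E'
from h import *
for n in ['scene','side','wrist']:
    d=grab(n); cv2.imwrite(f'pics/{n}0.png',d['pixels'])
    R=cv2.Rodrigues(np.array(d['rvec'],float))[0];print(n,-R.T@np.array(d['tvec']).ravel(),R[2])
s=sense();print(s['eef_pos'],s['tcp_rot'],s['gripper_width'],s['clock'],s['ft_force'])
E
```

```text
scene [ 1.29386599 -0.99909891  1.03365457] [-0.45167397  0.65743823 -0.60312983]
side [-0.00340077  0.89087673  1.24900437] [ 0.37131556 -0.57262161 -0.73090988]
wrist [ 0.24892415 -0.49680797  0.38457896] [-0.25968563 -0.0859154  -0.96186377]
[ 0.17495301 -0.52119046  0.24026588] [[ 3.18128747e-01 -9.48047497e-01 -2.11269206e-04]
 [-9.48047164e-01 -3.18128813e-01  7.96187701e-04]
 [-8.22034578e-04 -5.29970237e-05 -9.99999661e-01]] 0.0931315965979662 0.15 [ 0.07025396 -0.26562434  0.49670168]
```

View pics/scene0.png

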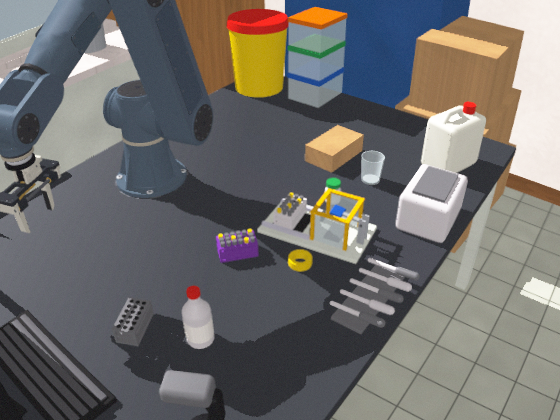

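View pics/side0.png

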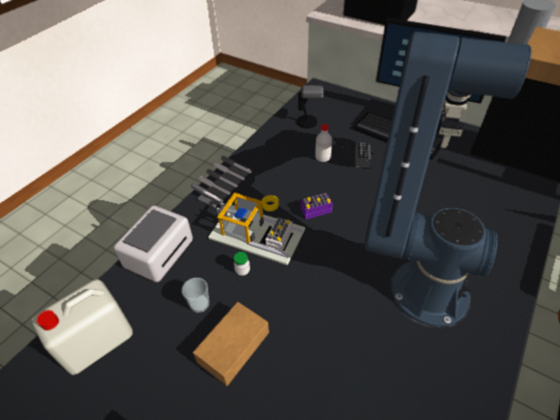

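View pics/wrist0.png

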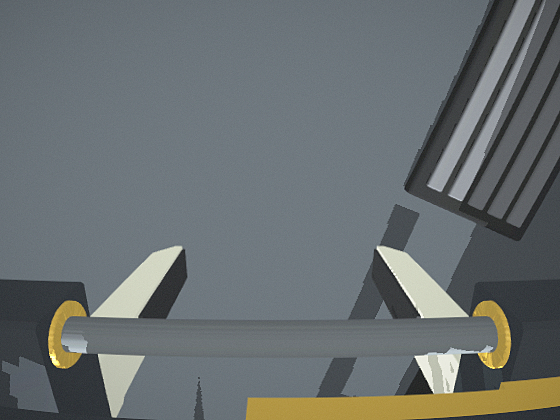

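The scene view shows the reader around (318,228), the rack on it at (290,210), the yellow guard at (338,215) and a purple look-alike at (238,245). The jar at (333,187) and the tape at (300,260) stand beside the reader. I'll zoom in next.

```bash
python3 - <<'E'
from h import *
d=load('scene');c=d['pixels'][165:285,225:405];cv2.imwrite('pics/scz.png',cv2.resize(c,None,fx=4.4,fy=4.4,interpolation=cv2.INTER_CUBIC))
d=load('side');c=d['pixels'][180:290,195:345];cv2.imwrite('pics/siz.png',cv2.resize(c,None,fx=5,fy=5,interpolation=cv2.INTER_CUBIC))
E
```

```text
(no output)
```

View pics/scz.png

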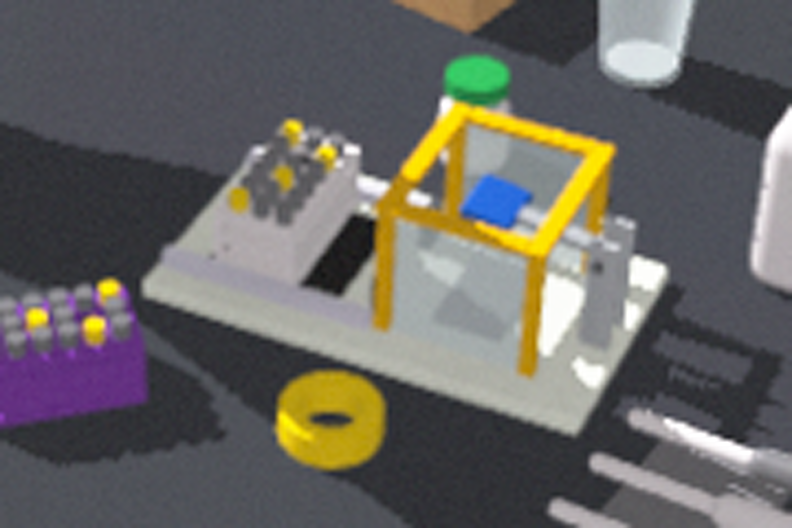

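View pics/siz.png

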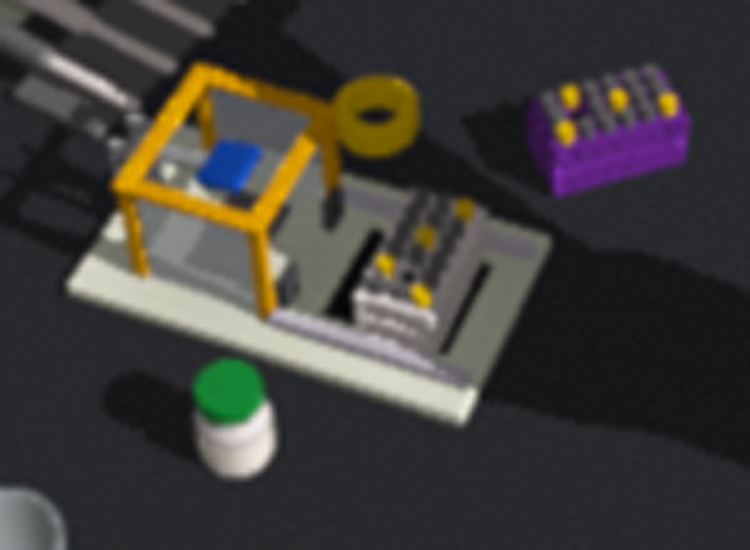

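```bash
cat >> h.py <<'E'
def fit(src,dst):
    # rigid 2D: reader -> world
    a=src.mean(0);b=dst.mean(0);H=(src-a).T@(dst-b);U,S,V=np.linalg.svd(H);R=V.T@np.diag([1,np.linalg.det(V.T@U.T)])@U.T
    t=b-R@a;r=dst-(src@R.T+t);return R,t,r
E
python3 - <<'E'
from h import *
sc=load('scene');si=load('side')
f=lambda z,k,o:[np.array(p)/k+np.array(o)-.4 for p in z]
G=np.array([[.001,.066],[.119,.066],[.119,-.066],[.001,-.066]])
D=np.array([[-.16,-.09],[.16,.09]])
gs=pts(sc,f([(460,107),(615,150),(540,252),(382,208)],4.4,(225,165)),.118)[:,:2]
gi=pts(si,f([(265,224),(115,187),(200,65),(340,101)],5,(195,180)),.118)[:,:2]
ds=pts(sc,f([(145,286),(667,265)],4.4,(225,165)),.014)[:,:2]
D2=np.array([[-.16,-.09],[-.16,.09],[.16,.09]])
di=pts(si,f([(551,236),(468,395),(68,283)],5,(195,180)),.014)[:,:2]
for n,s,w in [('scene',np.r_[G,D],np.r_[gs,ds]),('side',np.r_[G,D2],np.r_[gi,di]),('all',np.r_[G,D,G,D2],np.r_[gs,ds,gi,di])]:
    R,t,r=fit(s,w);print(n,t,np.degrees(np.arctan2(R[1,0],R[0,0])));print((r*1000).round(1).tolist())
# caps/bystanders
d=sc;hsv=cv2.cvtColor(d['pixels'],cv2.COLOR_BGR2HSV)
E
```

```text
scene [0.63705659 0.08907207] 9.576344284364753
[[5.7, -2.0], [-0.4, -3.5], [-7.6, 2.5], [3.2, 2.3], [2.4, 1.0], [-3.3, -0.2]]
side [0.63176574 0.09080378] 10.178968349511564
[[2.3, -3.5], [-2.1, 2.2], [-5.3, 2.4], [-0.3, 0.5], [-2.6, 8.9], [6.9, -10.3], [1.1, -0.3]]
all [0.63418948 0.08991999] 9.913371194572925
[[8.9, -2.8], [3.0, -4.9], [-5.0, 0.9], [5.7, 1.3], [4.5, 1.0], [0.3, -1.9], [-0.4, -2.7], [-4.9, 3.6], [-7.5, 3.9], [-2.5, 1.5], [-4.5, 9.1], [4.2, -10.2], [-1.8, 1.3]]
```

Emit:
drive_tool:
  increments:
    - [[0, 0, -0.02], [0, 0, 0.15], 1]
    - [[-0.0374, -0.0376, -0.002], [0, 0, 0], 1]
    - [[-0.0374, -0.0376, -0.002], [0, 0, 0], 1]
    - [[-0.0374, -0.0376, -0.002], [0, 0, 0], 1]
    - [[-0.0374, -0.0376, -0.002], [0, 0, 0], 1]
    - [[-0.0374, -0.0376, -0.002], [0, 0, 0], 1]
    - [[-0.0374, -0.0376, -0.002], [0, 0, 0], 1]
    - [[-0.0374, -0.0376, -0.002], [0, 0, 0], 1]
    - [[-0.0374, -0.0376, -0.002], [0, 0, 0], 1]
    - [[-0.0374, -0.0376, -0.002], [0, 0, 0], 1]
    - [[-0.0374, -0.0376, -0.002], [0, 0, 0], 1]
    - [[-0.0374, -0.0376, -0.002], [0, 0, 0], 1]
    - [[-0.0374, -0.0376, -0.002], [0, 0, 0], 1]
    - [[-0.0374, -0.0376, -0.002], [0, 0, 0], 1]
    - [[-0.0374, -0.0376, -0.002], [0, 0, 0], 1]
    - [[0, 0, 0], [0, 0, 0], 1]
    - [[0, 0, 0], [0, 0, 0], 1]

```text
clock: 2.28
eef_pos: [0.6025, 0.085, 0.2882]
tcp_rot: [[0.173, -0.985, -0.001], [-0.985, -0.173, -0.0], [0.0, 0.001, -1.0]]
ft_force: [-0.7, 0.4, 0.4]
gripper_width: 0.0003
```

```bash
python3 - <<'E'
from h import *
d=grab('wrist');cv2.imwrite('pics/w1.png',d['pixels'])
s=sense();print(s['eef_pos'],s['tcp_rot'],s['gripper_width'],s['clock'],s['joint_pos'])
E
```

```text
[0.60242784 0.08452321 0.28844658] [[ 1.72364601e-01 -9.85032993e-01 -6.69268243e-04]
 [-9.85033209e-01 -1.72364460e-01 -2.62820573e-04]
 [ 1.43528876e-04  7.04552409e-04 -9.99999742e-01]] 0.00013628556560454702 2.325 [ 6.29735241e-02  4.16832579e-01  1.43437502e+00 -2.29085640e-04
  1.29106954e+00  1.46060353e+00]
```

View pics/w1.png

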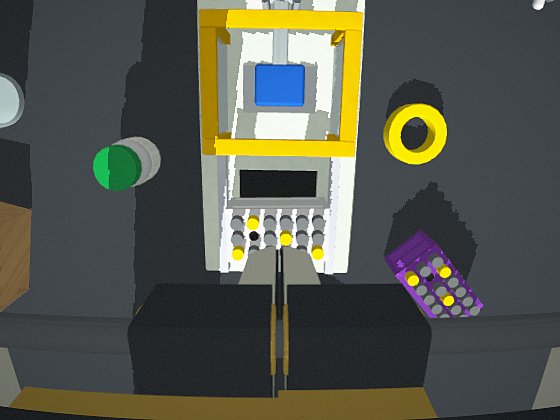

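The wrist view looks straight down on the reader. It shows the guard at columns 200–363 and rows 11–155, the blue pad at (280,85), the rack caps at rows 222–255, the jar at (125,163) and the tape at (415,133).

```bash
python3 - <<'E'
from h import *
d=load('wrist');hsv=cv2.cvtColor(d['pixels'],cv2.COLOR_BGR2HSV)
zoom=cv2.resize(d['pixels'][0:300,180:380],None,fx=2.0*1.0,fy=2.0,interpolation=cv2.INTER_CUBIC);cv2.imwrite('pics/w1z.png',zoom)
m=cv2.inRange(hsv,(18,120,120),(32,255,255));m[165:]=0;m[:,:190]=0;m[:,375:]=0
# keep only points at z ~.118 by range
ys,xs=np.nonzero(m);P=pts(d,np.c_[xs,ys]);k=abs(P[:,2]-.118)<.004
print('frame z med',np.median(P[k,2]),k.sum())
m2=np.zeros_like(m);m2[ys[k],xs[k]]=255
cs,h=cv2.findContours(m2,cv2.RETR_CCOMP,cv2.CHAIN_APPROX_NONE)
for c,hh in zip(cs,h[0]):
    if len(c)<100: continue
    W=pts(d,c[:,0],.118)[:,:2].astype(np.float32);r=cv2.minAreaRect(W);print('hole' if hh[3]>=0 else 'outer',r)
m=cv2.inRange(hsv,(100,120,80),(125,255,255));ys,xs=np.nonzero(m);P=pts(d,np.c_[xs,ys]);k=(P[:,2]>.085)&(P[:,2]<.11);print('pad z',np.median(P[k],0))
print(cv2.minAreaRect(P[k,:2].astype(np.float32)))
# pad plane slope
R=np.array([[np.cos(.173),-np.sin(.173)],[np.sin(.173),np.cos(.173)]])
A=np.c_[(P[k,:2]-[.634,.09])@R,np.ones(k.sum())];print('slope',np.linalg.lstsq(A,P[k,2],rcond=None)[0])
E
```

```text
frame z med 0.11828043560602336 9298
outer ((0.6948619484901428, 0.10096320509910583), (0.11763095110654831, 0.1316664218902588), 8.947319984436035)
hole ((0.6946262121200562, 0.10103973746299744), (0.09131111204624176, 0.10504189878702164), 8.90926742553711)
pad z [0.69554883 0.10114619 0.09981745]
((0.6954531073570251, 0.10113043338060379), (0.03561881184577942, 0.04356827959418297), 8.22742748260498)
slope [-0.12805203  0.00209543  0.10774791]
```

View pics/w1z.png

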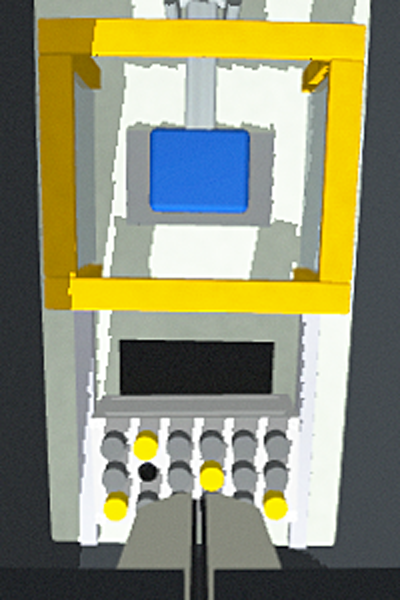

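```bash
cat >> h.py <<'E'
TH=np.radians(8.93);RR=np.array([[np.cos(TH),-np.sin(TH)],[np.sin(TH),np.cos(TH)]]);O=np.array([.6948,.1010])-RR@[.06,0]
def rd(P): P=np.atleast_2d(P); return np.c_[(P[:,:2]-O)@RR,P[:,2]]
def rw(p): return RR@np.asarray(p)+O
E
python3 - <<'E'
from h import *
d=load('wrist')
v,u=np.mgrid[0:420,0:560];uv=np.c_[u.ravel(),v.ravel()];P=rd(pts(d,uv));ok=d['range_z'].ravel()>0.05
k=ok&(P[:,2]>.058)&(P[:,2]<.068)&(abs(P[:,1])<.07)&(P[:,0]<0)&(P[:,0]>-.16)
Q=P[k];print('rack top',k.sum(),np.median(Q[:,2]),'x',np.percentile(Q[:,0],[.5,2,50,98,99.5]),'y',np.percentile(Q[:,1],[.5,2,98,99.5]))
for a in np.arange(-.05,.051,.02):
    q=Q[abs(Q[:,1]-a)<.01];print(a,len(q),q[:,0].max() if len(q) else 0)
k=ok&(P[:,2]>.072)&(P[:,2]<.082)&(abs(P[:,1])<.07)&(P[:,0]<0)&(P[:,0]>-.16)
m=(k.reshape(420,560)*255).astype(np.uint8);n,l,st,c=cv2.connectedComponentsWithStats(m)
for i in range(1,n):
    if st[i,4]>40: print(c[i].round(1),st[i,4],rd(pts(d,c[i],.076))[0].round(4))
print('tcp',rd(sense()['eef_pos']))
# rail / deck widths
for lo,hi in[(.022,.030),(.01,.018),(.04,.048)]:
    k=ok&(P[:,2]>lo)&(P[:,2]<hi)&(abs(P[:,1])<.1)&(abs(P[:,0])<.17);Q=P[k];print(lo,k.sum(),Q.min(0),Q.max(0))
for n in['scene','side']:
    d=load(n);hsv=cv2.cvtColor(d['pixels'],cv2.COLOR_BGR2HSV)
E
```

```text
rack top 2701 0.06434434913597653 x [-0.12258298 -0.11971022 -0.08420435 -0.06154329 -0.06079494] y [-0.0549271  -0.05391277  0.05302382  0.05410329]
-0.05 396 -0.0605311154677915
-0.030000000000000002 438 -0.06075203618752758
-0.010000000000000002 455 -0.06126012706850197
0.009999999999999995 429 -0.06180298094437032
0.03 596 -0.061939496527053994
0.05 387 -0.06271426491909292
[236.2 223.7] 132 [-0.0756  0.042   0.076 ]
[252.7 223.6] 131 [-0.0752  0.0249  0.076 ]
[269.1 223.2] 136 [-0.0745  0.008   0.076 ]
[285.6 223.1] 133 [-0.0741 -0.0089  0.076 ]
[302.1 223.2] 135 [-0.0739 -0.0258  0.076 ]
[318.2 222.9] 125 [-0.0733 -0.0425  0.076 ]
[236.9 239.1] 132 [-0.0925  0.0414  0.076 ]
[269.5 238.9] 129 [-0.0917  0.0075  0.076 ]
[285.5 238.8] 129 [-0.0913 -0.0092  0.076 ]
[301.9 238.5] 129 [-0.0906 -0.0263  0.076 ]
[317.6 238.3] 120 [-0.0902 -0.0427  0.076 ]
[316.9 253.5] 128 [-0.1073 -0.0428  0.076 ]
[237.5 254.2] 126 [-0.1096  0.0411  0.076 ]
tcp [[-0.03381015 -0.00193836  0.28844658]]
0.022 2293 [-0.15524381 -0.06878243  0.02205104] [0.14458483 0.0688617  0.02997822]
0.01 17679 [-0.15961249 -0.09047982  0.01013421] [0.15624362 0.09038172 0.01799724]
0.04 478 [-0.06703891 -0.06101717  0.04002847] [0.11649697 0.06088186 0.04799364]
```

Emit:
drive_tool:
  increments:
    - [[0, 0, 0], [0, 0, 0.0173], 1]
    - [[-0.0006, 0.0437, 0], [0, 0, 0], 1]
    - [[-0.0007, 0.0437, 0], [0, 0, 0], 1]
    - [[-0.0006, 0.0437, 0], [0, 0, 0], 1]
    - [[0, 0, 0.045], [0, 0, 0], 1]
    - [[0, 0, 0.045], [0, 0, 0], 1]
    - [[0, 0, 0.045], [0, 0, 0], 1]
    - [[0, 0, 0.045], [0, 0, 0], 1]
    - [[0, 0, 0.03], [0, 0, 0], 1]
    - [[0, 0, 0.02], [0, 0, 0], 1]
    - [[0, 0, 0.011], [0, 0, 0], 1]
    - [[0, 0, 0], [0, 0, 0], 1]
    - [[0, 0, 0], [0, 0, 0], 1]

```text
clock: 3.95
eef_pos: [0.4736, 0.0667, 0.0484]
tcp_rot: [[0.156, -0.988, 0.001], [-0.988, -0.156, 0.0], [0.0, -0.001, -1.0]]
ft_force: [-0.4, 0.0, -0.1]
gripper_width: 0.0005
```

```bash
python3 - <<'E'
from h import *
s=sense();print(rd(s['eef_pos']),s['ft_force'],s['clock'],np.degrees(np.arctan2(s['tcp_rot'][1][0],s['tcp_rot'][0][0])))
d=grab('scene');c=d['pixels'][140:290,200:405];cv2.imwrite('pics/s2.png',cv2.resize(c,None,fx=3.8,fy=3.8,interpolation=cv2.INTER_CUBIC))
d=grab('wrist');cv2.imwrite('pics/w2.png',d['pixels'])
E
```

```text
[[-0.16384903  0.00045094  0.04843685]] [-3.91564362e-01  1.11348851e-05 -8.40580237e-02] 3.95 -81.05323644010171
```

View pics/s2.png

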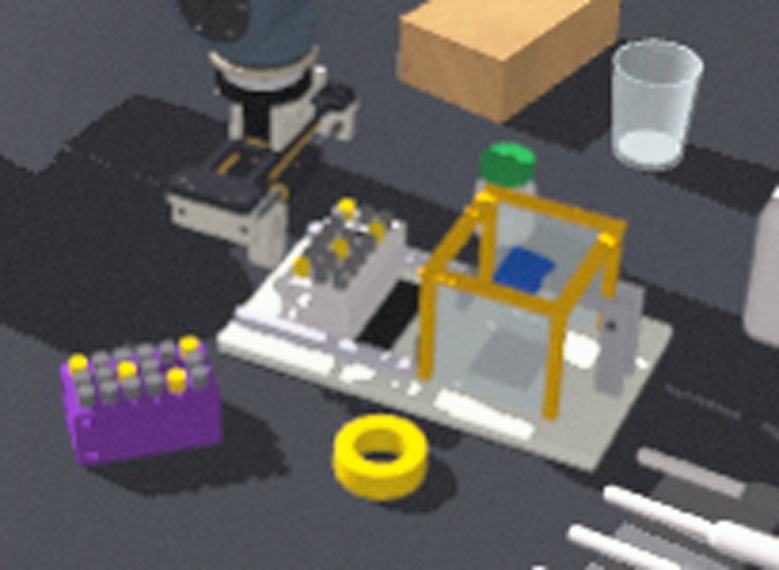

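View pics/w2.png

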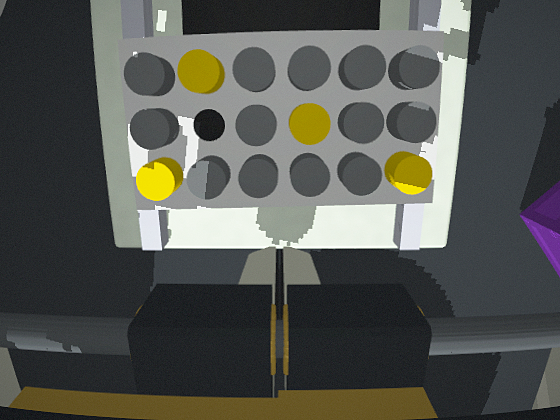

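Emit:
drive_tool:
  increments:
    - [[0, -0.014, 0.001], [0, 0, 0], 1]
    - [[0, -0.014, 0], [0, 0, 0], 1]
    - [[0, -0.005, 0], [0, 0, 0], 1]
    - [[0, -0.004, 0], [0, 0, 0], 1]
    - [[0, -0.004, 0], [0, 0, 0], 1]
    - [[0, -0.004, 0], [0, 0, 0], 1]
    - [[0, -0.004, 0], [0, 0, 0], 1]
    - [[0, -0.004, 0], [0, 0, 0], 1]
    - [[0, -0.004, 0], [0, 0, 0], 1]
    - [[0, -0.004, 0], [0, 0, 0], 1]
    - [[0, -0.004, 0], [0, 0, 0], 1]
    - [[0, -0.004, 0], [0, 0, 0], 1]
    - [[0, -0.004, 0], [0, 0, 0], 1]
    - [[0, -0.004, 0], [0, 0, 0], 1]
    - [[0, -0.004, 0], [0, 0, 0], 1]
    - [[0, 0, 0], [0, 0, 0], 1]

```text
clock: 6.05
eef_pos: [0.5538, 0.0795, 0.0468]
tcp_rot: [[0.156, -0.988, 0.001], [-0.988, -0.156, 0.0], [0.0, -0.001, -1.0]]
ft_force: [0.7, -0.8, -0.0]
gripper_width: 0.0002
```

```bash
cat >> h.py <<'E'
def rack(d,ret=False):
    v,u=np.mgrid[0:420,0:560];uv=np.c_[u.ravel(),v.ravel()];P=rd(pts(d,uv));ok=d['range_z'].ravel()>0.03
    k=ok&(abs(P[:,2]-.0645)<.004)&(abs(P[:,1])<.07)&(P[:,0]<.02)&(P[:,0]>-.16);Q=P[k]
    m=(k&(P[:,0]<-0.001)).reshape(420,560)
    for a in (-.045,-.03,-.015,0,.015,.03,.045):
        q=Q[abs(Q[:,1]-a)<.006]
        print('y',round(a,3),len(q),'z',q[:,2].mean().round(4),'x',np.percentile(q[:,0],[.5,99.5]).round(4)) if len(q) else 0
E
python3 - <<'E'
from h import *
s=sense();print(rd(s['eef_pos']),s['ft_force'],s['clock'])
d=grab('wrist');cv2.imwrite('pics/w3.png',d['pixels']);rack(d)
E
```

```text
[[-0.08266358  0.00063155  0.046783  ]] [ 0.73116607 -0.78334311 -0.02565129] 6.05
y -0.045 1644 z 0.0645 x [-0.0717 -0.0114]
y -0.03 1640 z 0.0645 x [-0.0714 -0.0116]
y -0.015 2791 z 0.0645 x [-0.0714 -0.0114]
y 0 3492 z 0.0645 x [-0.0734 -0.0114]
y 0.015 3396 z 0.0645 x [-0.0714 -0.0115]
y 0.03 3371 z 0.0645 x [-0.0713 -0.0116]
y 0.045 1537 z 0.0645 x [-0.0716 -0.0115]
```

View pics/w3.png

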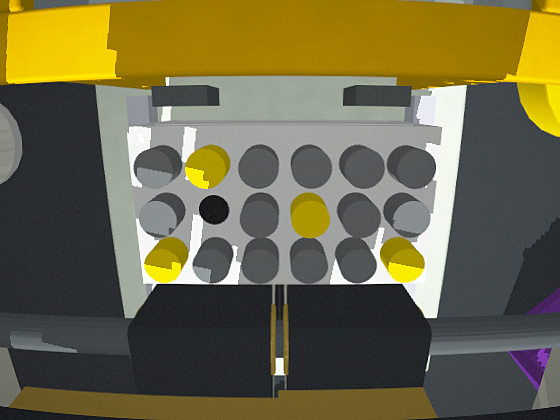

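The rack has come square with the lane, with its near face at reader x of about -71.4 mm, so 6 mm remain. I'll push until the force rises at the stops.

Emit:
drive_tool:
  increments:
    - [[0, -0.003, 0], [0, 0, 0], 1]
    - [[0, -0.002, 0], [0, 0, 0], 1]
    - [[0, -0.001, 0], [0, 0, 0], 1]
    - [[0, -0.001, 0], [0, 0, 0], 1]

```text
clock: 6.6
eef_pos: [0.56, 0.0805, 0.0467]
tcp_rot: [[0.156, -0.988, -0.0], [-0.988, -0.156, -0.0], [-0.0, 0.0, -1.0]]
ft_force: [-5.0, -1.1, 3.8]
gripper_width: 0.0007
```

Emit:
drive_tool:
  increments:
    - [[0, -0.001, 0], [0, 0, 0], 1]
    - [[0, -0.001, 0], [0, 0, 0], 1]

```text
clock: 6.85
eef_pos: [0.5604, 0.0806, 0.0465]
tcp_rot: [[0.156, -0.988, -0.004], [-0.988, -0.156, -0.001], [-0.0, 0.004, -1.0]]
ft_force: [-17.7, -3.3, 15.7]
gripper_width: 0.0006
```

```bash
python3 - <<'E'
from h import *
s=sense();print(rd(s['eef_pos']),s['ft_force'],s['clock'])
d=grab('wrist');cv2.imwrite('pics/w4.png',d['pixels']);rack(d)
E
```

```text
[[-0.07592753  0.00066711  0.04654667]] [-17.74284381  -3.27206865  15.70591606] 6.85
y -0.045 1617 z 0.0646 x [-0.0646 -0.0049]
y -0.03 1579 z 0.0645 x [-0.0642 -0.005 ]
y -0.015 2760 z 0.0645 x [-0.0641 -0.0049]
y 0 3468 z 0.0645 x [-0.0666 -0.0049]
y 0.015 3374 z 0.0644 x [-0.0644 -0.0049]
y 0.03 3356 z 0.0645 x [-0.064  -0.0051]
y 0.045 1494 z 0.0645 x [-0.0648 -0.0049]
```

View pics/w4.png

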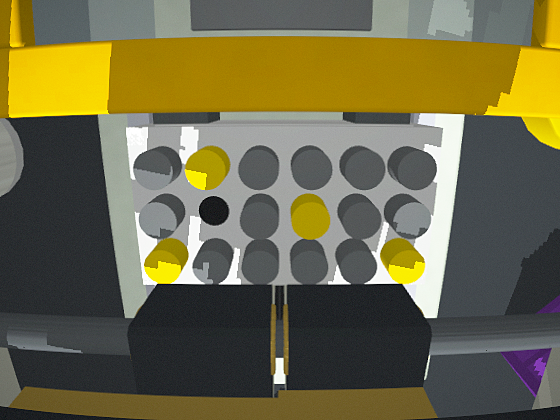

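The rack is home: its far face is at -4.9 mm, it is flat, and the push force rose to 18 N. I'll back off, rise, and move above the window.

Emit:
drive_tool:
  increments:
    - [[0, 0.005, 0], [0, 0, 0], 1]
    - [[0, 0.01, 0], [0, 0, 0], 1]
    - [[0, 0.02, 0], [0, 0, 0], 1]
    - [[0, 0, -0.02], [0, 0, 0], 1]
    - [[0, 0, -0.045], [0, 0, 0], 1]
    - [[0, 0, -0.045], [0, 0, 0], 1]
    - [[0, 0, -0.045], [0, 0, 0], 1]
    - [[0, 0, -0.02], [0, 0, 0], 1]
    - [[0, 0, 0], [0, 0, 0], 1]
    - [[0, -0.04, 0], [0, 0, 0], 1]
    - [[0, -0.04, 0], [0, 0, 0], 1]
    - [[0, -0.04, 0], [0, 0, 0], 1]
    - [[0, -0.04, 0], [0, 0, 0], 1]
    - [[0, 0, 0], [0, 0, 0], 1]
    - [[0, 0, 0], [0, 0, 0], 1]

```text
clock: 8.78
eef_pos: [0.6846, 0.1002, 0.22]
tcp_rot: [[0.156, -0.988, -0.002], [-0.988, -0.156, -0.0], [-0.0, 0.002, -1.0]]
ft_force: [-1.5, 1.3, 0.7]
gripper_width: 0.0001
```

```bash
python3 - <<'E'
from h import *
s=sense();print(rd(s['eef_pos']),s['ft_force'],s['clock'],np.array(s['tcp_rot']).round(4).tolist())
d=grab('wrist');cv2.imwrite('pics/w5.png',d['pixels']);rack(d)
hsv=cv2.cvtColor(d['pixels'],cv2.COLOR_BGR2HSV);m=cv2.inRange(hsv,(100,120,80),(125,255,255));ys,xs=np.nonzero(m);P=rd(pts(d,np.c_[xs,ys]));k=(P[:,2]>.07)&(P[:,2]<.11);print('pad',P[k].mean(0),P[k].min(0),P[k].max(0))
E
```

```text
[[0.04981509 0.00080464 0.22001029]] [-1.45825471  1.29749083  0.73807328] 8.775 [[0.1559, -0.9878, -0.0023], [-0.9878, -0.1559, -0.0002], [-0.0002, 0.0023, -1.0]]
y -0.045 69 z 0.064 x [-0.0304 -0.0046]
y -0.03 41 z 0.0636 x [-0.0279 -0.0047]
y 0 39 z 0.0643 x [-0.0642 -0.0362]
y 0.03 29 z 0.0637 x [-0.0073 -0.0047]
y 0.045 72 z 0.0637 x [-0.0304 -0.0047]
pad [ 6.18957600e-02 -8.38818053e-05  9.95504968e-02] [ 0.04362214 -0.02177553  0.09235759] [0.07926515 0.02144659 0.104251  ]
```

View pics/w5.png

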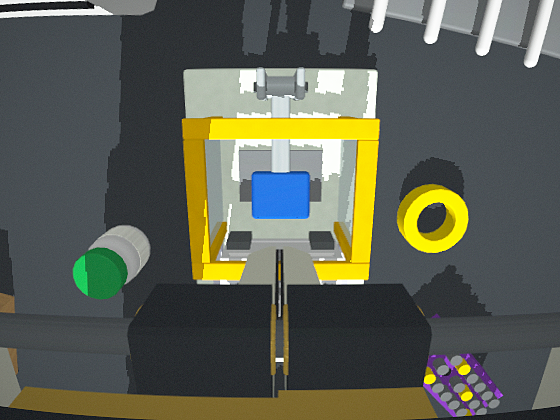

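The view shows the window clear, with the pad at (280,195) and the rack still home.

Emit:
drive_tool:
  increments:
    - [[0.0008, -0.0105, 0], [0, 0, 0], 1]
    - [[0, 0, 0], [0, 0, 0], 1]
    - [[0, 0, 0.025], [0, 0, 0], 1]
    - [[0, 0, 0.025], [0, 0, 0], 1]
    - [[0, 0, 0.025], [0, 0, 0], 1]
    - [[0, 0, 0.015], [0, 0, 0], 1]
    - [[0, 0, 0.005], [0, 0, 0], 1]
    - [[0, 0, 0.004], [0, 0, 0], 1]
    - [[0, 0, 0.004], [0, 0, 0], 1]
    - [[0, 0, 0.004], [0, 0, 0], 1]
    - [[0, 0, 0.004], [0, 0, 0], 1]
    - [[0, 0, 0.004], [0, 0, 0], 1]
    - [[0, 0, 0.003], [0, 0, 0], 1]
    - [[0, 0, 0], [0, 0, 0], 1]

```text
clock: 10.58
eef_pos: [0.6961, 0.1011, 0.1033]
tcp_rot: [[0.156, -0.988, 0.0], [-0.988, -0.156, 0.0], [-0.0, -0.0, -1.0]]
ft_force: [-0.4, 0.4, 1.8]
gripper_width: 0.0007
```

Emit:
drive_tool:
  increments:
    - [[0, 0, 0.003], [0, 0, 0], 1]
    - [[0, 0, 0.002], [0, 0, 0], 1]
    - [[0, 0, 0.001], [0, 0, 0], 1]
    - [[0, 0, 0], [0, 0, 0], 1]

```text
clock: 11.08
eef_pos: [0.6965, 0.1012, 0.0993]
tcp_rot: [[0.156, -0.988, 0.001], [-0.988, -0.156, 0.0], [0.0, -0.001, -1.0]]
ft_force: [-7.1, -2.1, 15.9]
gripper_width: 0.0007
```

Emit:
drive_tool:
  increments:
    - [[0, 0, 0.001], [0, 0, 0], 1]
    - [[0, 0, 0.0005], [0, 0, 0], 1]
    - [[0, 0, 0], [0, 0, 0], 1]
    - [[0, 0, 0], [0, 0, 0], 1]

```text
clock: 11.58
eef_pos: [0.6965, 0.1012, 0.099]
tcp_rot: [[0.156, -0.988, 0.002], [-0.988, -0.156, 0.0], [0.0, -0.002, -1.0]]
ft_force: [-12.1, -1.6, 24.7]
gripper_width: 0.0005
```

The contact is now stiff: 25 N with almost no travel, so the lever is at its stop. I'll withdraw straight up.

Emit:
drive_tool:
  increments:
    - [[0, 0, -0.004], [0, 0, 0], 1]
    - [[0, 0, -0.01], [0, 0, 0], 1]
    - [[0, 0, -0.02], [0, 0, 0], 1]
    - [[0, 0, -0.03], [0, 0, 0], 1]
    - [[0, 0, -0.04], [0, 0, 0], 1]
    - [[0, 0, -0.04], [0, 0, 0], 1]
    - [[0, 0, 0], [0, 0, 0], 1]
    - [[0, 0.04, 0], [0, 0, 0], 1]
    - [[0, 0.03, 0], [0, 0, 0], 1]
    - [[0, 0, 0], [0, 0, 0], 1]
    - [[0, 0, 0], [0, 0, 0], 1]

```text
clock: 12.95
eef_pos: [0.6274, 0.0903, 0.2402]
tcp_rot: [[0.156, -0.988, 0.0], [-0.988, -0.156, 0.0], [-0.0, -0.0, -1.0]]
ft_force: [0.8, -0.3, -0.3]
gripper_width: 0.0003
```

```bash
python3 - <<'E'
from h import *
s=sense();print(rd(s['eef_pos']),s['ft_force'],s['clock'])
d=grab('wrist');cv2.imwrite('pics/w6.png',d['pixels']);rack(d)
hsv=cv2.cvtColor(d['pixels'],cv2.COLOR_BGR2HSV);m=cv2.inRange(hsv,(100,120,80),(125,255,255));ys,xs=np.nonzero(m);P=rd(pts(d,np.c_[xs,ys]));k=(P[:,2]>.06)&(P[:,2]<.11)&(abs(P[:,1])<.03);print('pad',P[k].mean(0),np.linalg.lstsq(np.c_[P[k,:2],np.ones(k.sum())],P[k,2],rcond=None)[0])
E
```

```text
[[-8.29107451e-03 -1.33072916e-04  2.40233446e-01]] [ 0.8464653  -0.30073519 -0.26286983] 12.95
y -0.045 153 z 0.0647 x [-0.0648 -0.0129]
y -0.03 212 z 0.0646 x [-0.0646 -0.0132]
y -0.015 304 z 0.0645 x [-0.0624 -0.0132]
y 0 338 z 0.0645 x [-0.0622 -0.0132]
y 0.015 384 z 0.0645 x [-0.0625 -0.0133]
y 0.03 456 z 0.0645 x [-0.0645 -0.0133]
y 0.045 218 z 0.0644 x [-0.0646 -0.0133]
pad [ 6.10394000e-02 -5.16787354e-05  7.61289250e-02] [0.1334893  0.00064795 0.06798085]
```

View pics/w6.png

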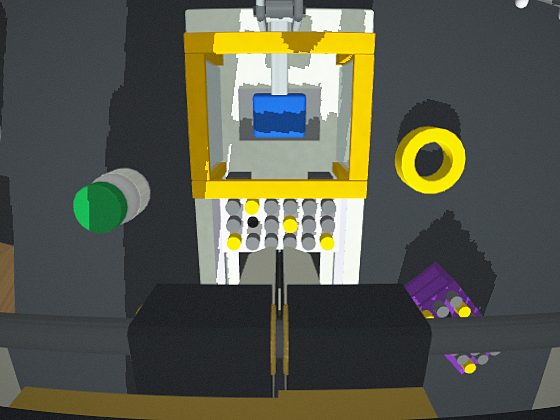

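The pad is at 76.1 mm, its fully-down height. The rack is still home and flat, and the tool is clear at 240 mm with no force on it. The jar and tape are undisturbed. I'll hand in the job.

```bash
python3 - <<'E'
from h import *
print(bot.job_done())
E
```

```text
the job is handed in; nothing more can be done
None
```

The job is done and handed in at about 13 s of the 43 s allowed; no verdict was reported back. I pushed the rack to its stops with the closed gripper, backed off, pressed the lever through the window and withdrew.

- **Rack:** Just after the push, the far face was at reader x of about -5 mm and the near face at about -65 mm. The rack was level, and the push force rose to 18 N against the stops. After the lever press the near face was still at about -65 mm and the rack still flat.
- **Lever:** The pad's upper face measured 76.1 mm, against 76 mm for fully down. It resisted stiffly at 25 N before I withdrew.
- **Less certain check:** The pad's slope changed by only about 0.26 rad, a coarser reading than the height. With an unknown starting angle of up to 0.05 rad, that puts the final angle between about 0.26 and 0.31 rad. The pad height points to about 0.30 rad.
- **Guard and bystanders:** I planned clearance around the guard and saw no sign of contact. The jar and tape looked undisturbed by eye. I did not measure the other bystanders again, but the arm's path stayed clear of them.
- **Tool:** At hand-in it was clear of everything at 240 mm, with the wrist force below 1 N.

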